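# Load a bead-wood slat into the slicing fixture

## Robot

A 6-joint arm with a two-finger parallel gripper is mounted at the origin on the work surface. World frame = base frame: x ahead of the robot, y to its left, z up, the work surface at z = 0. Lengths are in m, angles in rad, forces in N, time in s.
With the tool pointing down it reaches from about 0.325 to 0.75 m from the base axis. Payload 7.6 kg.
Tool frame: the origin (TCP) lies midway between the tips of the shut fingers; the grasp point (between the pads) lies 19 mm behind it; z points along the fingers, y is the line along which they close (so a half turn about z gives the same grasp; the last joint's range is limited). The gripper opens to 85 mm and grips with 20 to 120 N. Pads are 22 mm wide; open, the fingers measure 114 mm over their backs; the gripper's body (76 mm by 85 mm) begins 54 mm behind the grasp point. The pads swing forward as they close: fully open they stand 13 mm farther back than shut.
Start: joints at [-1.394, 0.052, 1.401, -0, 1.689, -0.07], TCP at [0.128, -0.509, 0.231] pointing down, gripper open.
Joint ranges: [-2.9, 2.9], [-0.91, 2.17], [0.12, 2.37], [-1.06, 4.2], [0.26, 2.73], [-2.93, 2.93]. Speed limits (rad/s): [2.57, 2.57, 3.01, 3.14, 3.14, 3.14].

## Interface

Orientations are given as a unit quaternion [w, x, y, z].
In Python, from bench import env gives the robot as it stands.
- The arm moves only by the tool jog_arm, never from a script. Its argument "series" is a list of rows, each a list of 3 entries, a list of its own where there are three numbers: the shift along the tool's x, y, z in mm, then the turn about the tool's z in degrees, then the closure, from -1 (fully open) to 1 (shut). A call has 1 to 12 rows; each row shifts and turns the commanded pose from where the row before left it, along the tool's axes as they then stand; what a row does not reach is not made up. A row lasts 1/8 s, in which the tool goes at most 62.5 mm and 10.7 degrees, less where a joint would pass 70% of its speed; a pose out of reach is approached as far as the arm can. A call with a gripper value outside its range is refused whole. The fingers move at their own pace and stop on an object; the grip force is fixed at half the most. Time passes only in rows, so rows that do not move let the fingers close. It gives the time, the measured TCP pose, the force, the opening and the grip force at its end, in the units of the state.
- env.sense(): the state, without advancing time (a new reading comes with each control period).
- env.get_image(name): name is "scene" or "top"; returns a dict with "img" (384x512x3 uint8, red, green, blue), "fx", "fy", "cx", "cy" (pixels), "R" (3x3) and "t" (3): a world point X has camera coordinates R X + t. Camera axes: x right, y down, z forward; pixel columns grow to the right and rows downward; lengths in m; the calibration is good to about 2 mm. A picture is of the moment at which its call begins. There is no depth.
- env.finish_job(): hands the job in; it is judged then, once.
The state is a dict: "time": time; "q": joint angles; "joint_velocities": joint speeds; "joint_efforts": joint torques, N m; "eef_pos": TCP position; "tool_rot": TCP orientation; "contact_force": force on the tool from outside, world axes, zero at the start; "moment": the same for the moment, N m; "grip_width": finger opening in m; "grasp_force": force on a finger pad.
Only numpy, scipy, OpenCV 4.12 (cv2) and the standard library are available. Lean on these libraries where they do the work, as an engineer would, in place of code of your own. Each camera call takes 0.05 s, during which the arm holds its last target. There are 200 camera calls.

## Task

Push the loose wooden slat flat along the bench into the slicing fixture until its leading end rests against the length stop hidden inside, feeling for the stop gently so that it is not shoved out of its setting. Then slide the orange clamp grip across the fixture to the green end of its track to lock the slat. Leave the two bead trays and the brush where they are.

Things in the scene. Friction and masses are not known exactly. Their poses are not given: they have to be found in the camera images.
- slat: Brown wooden slat with thin dark lines across its top, lying loose and flat on the bench before the fixture's mouth: 150 mm long (its x), 92 mm wide (its y), 20 mm thick, 0.18 to 0.37 kg; too wide to grasp, it is pushed by its edges. Origin: centre of its underside. Its +x end leads (it starts turned up to 0.35 rad from the fixture's axis).
- fixture: Bench slicing fixture, bolted down: a low tunnel with a blue roof, a grey blade guard and a red motor behind. Origin: on the bench at the centre of the mouth; +x is the way the slat goes in, +y is left of that. Roof top at z 30 mm; roof and side walls run from x 0 to 150 mm, 119 mm wide over all; 5 mm high bolt flanges beside them reach y +-82 mm (x 35 to 125 mm).
- tunnel (a point): Top centre of the mouth's opening, under the yellow stripe. The tunnel is 95 mm wide and 22.5 mm high inside, without a floor. Two flared steel wings at the mouth reach out to x -20 mm, where the entry is about 113 mm wide. Inside is a steel length stop, its face 73 to 115 mm behind the mouth, different each time and not measured; it is held by friction and slips at about 32 N.
- guard (a point): Middle of the front top edge of the grey blade guard, at x 107 mm and z 60 mm in the fixture's frame; the guard is 100 mm wide. Behind it the red motor ends at x 254 mm, its top at z 86 mm. When the slat is home, 35 to 77 mm of it remain outside the mouth.
- clamp (a joint): Position of the orange clamp grip along its track, m: 0 at the red-marked (open) end, 0.06 at the green-marked (locked) end. It starts between 0 and 0.02. It moves across the roof to the fixture's +y, with about 2 N of friction, stays where it is left, and has a hard end stop at 0.06.
- clamp_top (a point): Centre of the top of the orange clamp grip, 84.5 mm above the bench; in the fixture's frame at x 50 mm, y = -30 mm + clamp. The grip is 28 mm (fixture's x) by 20 mm (y) and 40 mm tall; it stands on a dark steel track on the roof (40 mm along x by 110 mm along y, centred at x 50 mm, 14 mm high), so its foot is 44.5 mm above the bench.
- tray_pale: Clear octagonal tray of pale wooden beads (fixed in the tray), 120 mm across, 28 mm high, loose on the bench; origin at the centre of its underside. Leave alone.
- tray_dark: The same tray with dark beads. Leave alone.
- brush: Dusting brush 200 mm long, 42 mm wide, 20 mm high, lying loose along its x; origin at its middle, on the bench. Leave alone.
There are look-alikes about, which are no part of the job. What is shaped like the slat but turquoise or yellow is not meant.

How it is judged:
On the way, in this order (a step that is already met when the one before it is completed fails the run):
1. the slat's leading end rests against the hidden stop (gap under 3 mm), at rest (horizontal distance between stop_c0 and slat below 0.083 m and linear speed of slat below 0.01 m/s), for 0.2 s.
2. the clamp grip is at the green end (within 6 mm) (value of joint clamp above 0.054 m), for 0.2 s.
At the end, for the whole second after the job is handed in: The slat lies in the tunnel at rest with its leading end within 3 mm of the hidden stop, and the clamp grip is within 6 mm of the green end of its track (joint above 0.054) (all of step 1 and value of joint clamp above 0.054 m); the robot touches nothing.
It fails at once if the hidden stop is shoved more than 5 mm out of its setting (distance of stop_c0 from where it was at the start of the episode above 0.005 m).
It fails at once if a bead tray or the brush is moved more than 20 mm (distance of any of tray_pale, tray_dark, brush from where it was at the start of the episode above 0.02 m).
It also fails if it takes over 64 s, if anything falls off the work surface, if the arm or the gripper's body presses on something with over 40 N, if the wrist force passes 120 N, or if a joint passes its speed limit or range.

## Working session

There is one attempt and no reset: what is moved stays moved. The work goes in short steps, Python scripts to look and compute and a tool call to move; the robot and the scene stay as the last step left them, time stands still between calls to the robot, and variables do not carry over. Pictures are saved under pics/ and viewed, at most 10 in all, crops included, and the job is handed in when it is done.

Besides the shell and the picture viewer there is one more tool, called after "Emit:" as name(argument=value, ...), one argument or row to a line, values as JSON. jog_arm: Moves the arm, as the interface text tells. Its arguments: {"type":"object","properties":{"series":{"type":"array"}},"required":["series"]}

```bash
mkdir -p pics
python3 - <<'E'
from bench import env
import cv2,json,numpy as np
for n in ("top","scene"):
    d=env.get_image(n); cv2.imwrite(f"pics/{n}0.png",d["img"][:,:,::-1])
    print(n,d["fx"],d["fy"],d["cx"],d["cy"],np.round(d["R"],4).tolist(),np.round(d["t"],4).tolist())
s=env.sense(); print({k:np.round(v,4).tolist() for k,v in s.items()})
E
```

```text
top 440.74816284715655 440.74816284715655 257.8931069412315 197.31139973413195 [[0.0212, -0.9991, 0.0364], [-0.9818, -0.0277, -0.1878], [0.1887, -0.0318, -0.9815]] [-0.1181, 0.5668, 0.906]
scene 367.18331546341693 367.18331546341693 257.8645364403563 190.05608965269204 [[0.6113, 0.7913, 0.0062], [0.5646, -0.4306, -0.7041], [-0.5545, 0.434, -0.7101]] [-0.2714, -0.2971, 1.4146]
{'time': 0.1, 'q': [-1.3943, 0.0528, 1.4016, 0.0, 1.6886, -0.0703], 'joint_velocities': [0.0007, -0.0017, -0.0017, 0.0001, -0.0006, -0.0019], 'joint_efforts': [0.001, -38.2581, -36.0987, -0.0001, 0.0048, 0.0], 'eef_pos': [0.1283, -0.5088, 0.2306], 'tool_rot': [-0.0007, 0.9924, 0.1231, -0.0], 'contact_force': [0.2912, 0.8273, -0.6018], 'moment': [-0.0169, 0.0467, 0.0156], 'grasp_force': 0.0, 'grip_width': 0.0852}
```

View pics/top0.png

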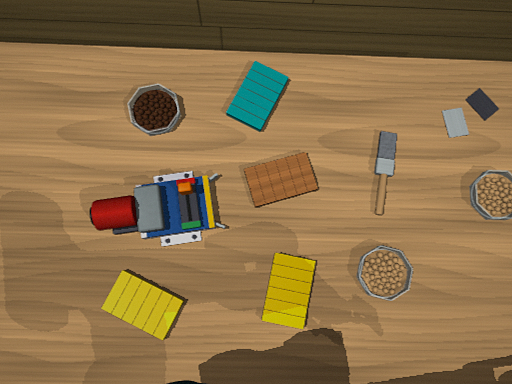

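View pics/scene0.png

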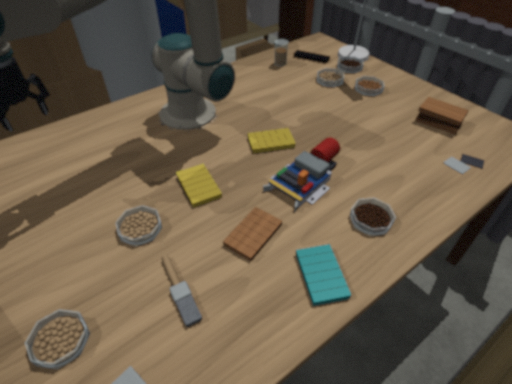

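Top view: the fixture is at about (180,208), with its mouth facing right at (210,202). The brown slat is at (281,179). Look-alikes are turquoise at (258,96) and yellow at (290,290) and (143,304). In the scene view, the brown block at (442,112) is a far-off look-alike. I choose the brown slat at (281,179), and check it with a close crop.

```bash
cat > h.py <<'E'
import numpy as np,cv2
from bench import env
def ray(d,u,v,z):
    R=np.array(d["R"]);t=np.array(d["t"]);C=-R.T@t
    r=R.T@np.array([(u-d["cx"])/d["fx"],(v-d["cy"])/d["fy"],1]); return C+r*(z-C[2])/r[2]
def proj(d,X):
    p=np.atleast_2d(X)@np.array(d["R"]).T+np.array(d["t"])
    return np.c_[p[:,0]/p[:,2]*d["fx"]+d["cx"],p[:,1]/p[:,2]*d["fy"]+d["cy"]]
def crop(d,x0,x1,y0,y1,k,name):
    cv2.imwrite(name,cv2.resize(d["img"][y0:y1,x0:x1,::-1],None,fx=k,fy=k,interpolation=cv2.INTER_CUBIC))
E
python3 - <<'E'
from h import *
d=env.get_image("top"); crop(d,80,330,135,255,3.2,"pics/c1.png")
E
```

```text
(no output)
```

View pics/c1.png

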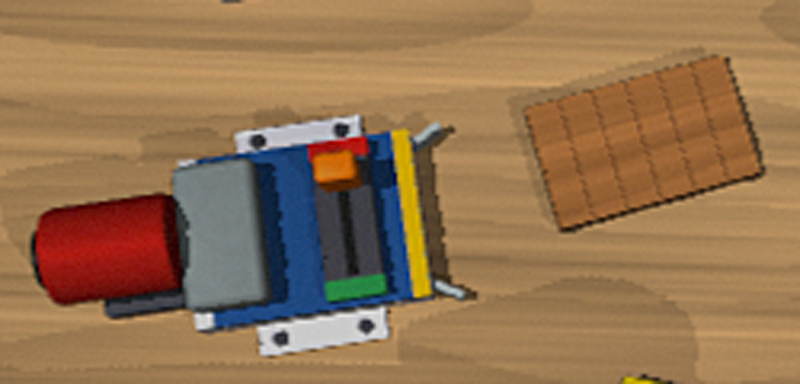

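The crop confirms the brown slat with its dark lines. Its top corners are at crop (525,107), (727,57), (763,174) and (563,231). The mouth stripe runs (409,128)–(431,297), the orange grip is at (335,170) near the red end, and the green end is at the bottom.

```bash
cat >> h.py <<'E'
from scipy.optimize import least_squares
def fit(d,L,px,x0):
    L=np.array(L,float);px=np.array(px,float)
    def w(p):
        c,s=np.cos(p[2]),np.sin(p[2]); return np.c_[p[0]+c*L[:,0]-s*L[:,1],p[1]+s*L[:,0]+c*L[:,1],L[:,2]]
    r=least_squares(lambda p:(proj(d,w(p))-px).ravel(),x0); return r.x,np.round(r.fun.reshape(-1,2),1).tolist()
def tofix(F,p):
    c,s=np.cos(F[2]),np.sin(F[2]); a=np.array(p[:2])-F[:2]; return np.array([c*a[0]+s*a[1],-s*a[0]+c*a[1]])
def toworld(F,p):
    c,s=np.cos(F[2]),np.sin(F[2]); return np.array([F[0]+c*p[0]-s*p[1],F[1]+s*p[0]+c*p[1]])
E
python3 - <<'E'
from h import *
d=env.get_image("top")
P=lambda a:(np.array(a)+.5)/3.2-.5+[80,135]
f,r=fit(d,[[0,-.0595,.03],[0,.0595,.03],[.125,-.082,.005],[.035,-.082,.005],[.035,.082,.005],[.125,.082,.005]],P([(409,128),(431,297),(235,132),(360,115),(388,338),(263,355)]),[.5,.1,1.5])
print(f,r)
s,r2=fit(d,[[.075,-.046,.02],[-.075,-.046,.02],[-.075,.046,.02],[.075,.046,.02]],P([(525,107),(727,57),(763,174),(563,231)]),[.6,-.1,1.5])
print(s,r2); print("slat in fix",tofix(f,s),s[2]-f[2])
g=ray(d,*P((332,158)),.0845); print("grip top guess",tofix(f,g))
for n,u,v in(("turq",258,96),("yel",290,290),("yel2",143,304),("dark",154,109),("pale",385,273),("brush",383,172)): print(n,tofix(f,ray(d,u,v,.02)),ray(d,u,v,.02))
print("C",-np.array(d["R"]).T@d["t"])
np.savez("p.npz",f=f,s=s)
E
```

```text
[ 5.63992261e-01 -6.78266447e-04  1.74357888e+00] [[0.2, 0.3], [0.3, -0.6], [0.0, -0.3], [-0.0, -0.3], [0.3, 0.1], [-0.8, 0.7]]
[ 0.62079986 -0.15768705  1.86814152] [[0.5, 0.4], [-0.3, -0.5], [0.2, 0.3], [-0.5, -0.2]]
slat in fix [-0.16443755 -0.02896815] 0.12456264320720734
grip top guess [ 0.05078364 -0.03341669]
turq [-0.14226537 -0.23587368] [ 0.82081268 -0.10027295  0.02      ]
yel [-0.14342059  0.2195241 ] [ 0.37239429 -0.17970485  0.02      ]
yel2 [0.17415472 0.20054571] [0.33649124 0.13640467 0.02      ]
dark [ 0.10337596 -0.23675284] [0.77944708 0.14186197 0.02      ]
pale [-0.35828577  0.21517786] [ 0.41361633 -0.39062349  0.02      ]
brush [-0.40094849 -0.01149481] [ 0.64424864 -0.39368047  0.02      ]
C [ 0.38805473 -0.07349944  1.00005186]
```

```bash
cat >> h.py <<'E'
def phi():
    w,x,y,z=env.sense()["tool_rot"]; return np.arctan2(2*(x*y+w*z),1-2*(y*y+z*z))
def go(X,ph=None):
    s=env.sense(); a=phi(); d=np.array(X)-s["eef_pos"]; c,n=np.cos(a),np.sin(a)
    print("t",round(s["time"],2),"eef",np.round(s["eef_pos"],4),"phi",round(a,4),"w",s["grip_width"],"| tool mm",np.round(1e3*np.array([c*d[0]+n*d[1],n*d[0]-c*d[1],-d[2]]),1),"turn",None if ph is None else round(-np.degrees(ph-a),2))
E
python3 - <<'E'
from h import *
p=np.load("p.npz");f,s=p["f"],p["s"]
t=toworld(s,(0,-.046-.011-.022)); print(t,s[2]-np.pi/2)
go([*t,.1],s[2]-np.pi/2)
E
```

```text
[ 0.69633316 -0.13454139] 0.2973451919304084
t 0.2 eef [ 0.1282 -0.5089  0.2308] phi 0.2468 w 0.08524941712286517 | tool mm [ 642.3 -224.3  130.8] turn -2.9
```

Emit:
jog_arm(
  series=[
    [[53.5,-18.7,0],0,-0.4],
    [[53.5,-18.7,0],0,-0.4],
    [[53.5,-18.7,0],0,-0.4],
    [[53.5,-18.7,0],0,-0.4],
    [[53.5,-18.7,0],0,-0.4],
    [[53.5,-18.7,0],0,-0.4],
    [[53.5,-18.7,0],0,-0.4],
    [[53.5,-18.7,0],0,-0.4],
    [[53.5,-18.7,0],0,-0.4],
    [[53.5,-18.7,0],0,-0.4],
    [[53.5,-18.7,0],0,-0.4],
    [[53.8,-18.6,40],-2.9,-0.4],
  ],
)

```text
time: 1.7
eef_pos: [0.6942, -0.1368, 0.1985]
tool_rot: [0.001, 0.989, 0.149, 0.003]
contact_force: [0.7, -0.9, 0.7]
grip_width: 0.0598
grasp_force: 0.0
```

Run:
```python
from h import *
p=np.load("p.npz");f,s=p["f"],p["s"]
t=toworld(s,(0,-.046-.011-.022))
go([*t,.006],s[2]-np.pi/2); print(env.sense()["q"])
```

```text
t 1.7 eef [ 0.6942 -0.1368  0.1985] phi 0.299 w 0.05982951095293589 | tool mm [  2.7  -1.5 192.5] turn 0.1
[-2.46652160e-01  5.93984687e-01  8.05332189e-01 -1.32827325e-04
  1.73522300e+00  1.02511043e+00]
```

Emit:
jog_arm(
  series=[
    [[0,0,45],0,-0.4],
    [[0,0,45],0,-0.4],
    [[0,0,45],0,-0.4],
    [[0,0,30],0,-0.4],
    [[0,0,13],0,-0.4],
    [[0,0,0],0,-0.4],
    [[0,0,0],0,-0.4],
  ],
)

```text
time: 2.58
eef_pos: [0.6925, -0.1382, 0.0195]
tool_rot: [0.001, 0.989, 0.148, 0.001]
contact_force: [-0.1, -0.3, 0.2]
grip_width: 0.0604
grasp_force: 0.0
```

Run:
```python
from h import *
p=np.load("p.npz");f,s=p["f"],p["s"]
t=toworld(s,(0,-.046-.011-.022))
go([*t,.006],s[2]-np.pi/2); print(env.sense()["contact_force"])
d=env.get_image("top"); crop(d,190,340,110,210,5,"pics/c2.png")
```

```text
t 2.58 eef [ 0.6925 -0.1382  0.0195] phi 0.2974 w 0.06036881420739203 | tool mm [ 4.7 -2.4 13.5] turn 0.0
[-0.09963468 -0.26861579  0.18636517]
```

View pics/c2.png

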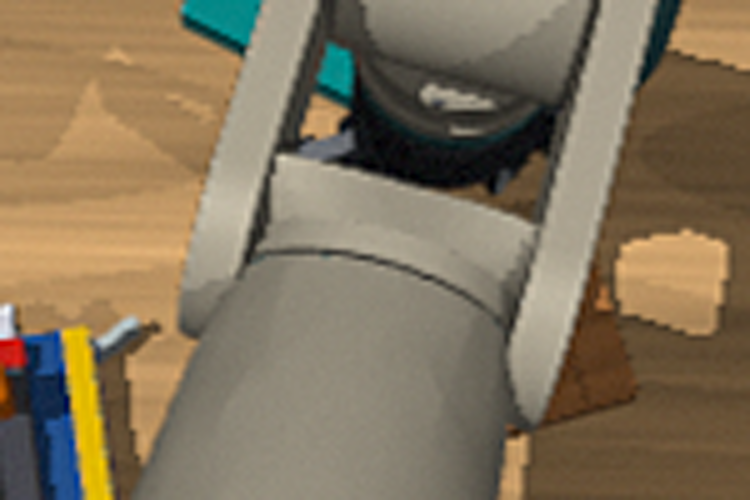

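The arm hides most of the view; only the slat's near rear corner, at about (630,400) in the crop, and the mouth stripe are visible. I'll go by force. Next I lower the tool and close in on the slat's far side.

Emit:
jog_arm(
  series=[
    [[0,0,10],0,-0.4],
    [[0,0,7],0,-0.4],
    [[0,0,0],0,-0.4],
    [[-4,0,0],0,-0.4],
    [[-4,0,0],0,-0.4],
    [[-4,0,0],0,-0.4],
    [[-2,0,0],0,-0.4],
    [[-2,0,0],0,-0.4],
    [[0,0,0],0,-0.4],
  ],
)

```text
time: 3.75
eef_pos: [0.6762, -0.1426, 0.0006]
tool_rot: [0.0, 0.989, 0.148, 0.0]
contact_force: [0.6, 0.7, -0.2]
grip_width: 0.0599
grasp_force: 0.2
```

Emit:
jog_arm(
  series=[
    [[-2,0,0],0,-0.4],
    [[-2,0,0],0,-0.4],
  ],
)

```text
time: 4.0
eef_pos: [0.6725, -0.1437, 0.0005]
tool_rot: [0.0, 0.989, 0.148, 0.0]
contact_force: [1.8, 0.9, 0.9]
grip_width: 0.0598
grasp_force: 1.0
```

Emit:
jog_arm(
  series=[
    [[-2,0,0],0,-0.4],
    [[-2,0,0],0,-0.4],
  ],
)

```text
time: 4.25
eef_pos: [0.6685, -0.1449, 0.0005]
tool_rot: [0.0, 0.989, 0.148, 0.0]
contact_force: [1.9, 0.4, 0.6]
grip_width: 0.0597
grasp_force: 1.2
```

Run:
```python
from h import *
p=np.load("p.npz");f,s=p["f"],p["s"]
S=env.sense();print("in slat frame",tofix(s,S["eef_pos"]),"force",S["contact_force"],"fix",tofix(f,S["eef_pos"]))
t=toworld(f,(-.164,-.057)); go([*t,.003],f[2]-np.pi/2)
```

```text
in slat frame [-0.00177837 -0.04938603] force [1.91471616 0.37075634 0.5985133 ] fix [-0.16006638 -0.07819249]
t 4.25 eef [ 6.685e-01 -1.449e-01  5.000e-04] phi 0.2975 w 0.059688787734376456 | tool mm [-21.5   1.3  -2.5] turn 7.14
```

Emit:
jog_arm(
  series=[
    [[-2,0.1,0],0.65,-0.4],
    [[-2,0.1,0],0.65,-0.4],
    [[-2,0.1,0],0.65,-0.4],
    [[-2,0.1,0],0.65,-0.4],
    [[-2,0.1,0],0.65,-0.4],
    [[-2,0.1,0],0.65,-0.4],
    [[-2,0.1,0],0.65,-0.4],
    [[-2,0.1,0],0.65,-0.4],
    [[-2,0.1,0],0.65,-0.4],
    [[-2,0.1,0],0.65,-0.4],
    [[-1.5,0.1,0],0.65,-0.4],
    [[0,0,0],0,-0.4],
  ],
)

```text
time: 5.75
eef_pos: [0.6477, -0.1512, 0.0003]
tool_rot: [-0.0, 0.996, 0.086, -0.0]
contact_force: [2.4, 0.4, 1.8]
grip_width: 0.0599
grasp_force: 1.3
```

Run:
```python
from h import *
p=np.load("p.npz");f,s=p["f"],p["s"]
S=env.sense();print("fix",tofix(f,S["eef_pos"]),S["contact_force"])
t=toworld(f,(-.164,-.057)); go([*t,.003],f[2]-np.pi/2)
```

```text
fix [-0.16263177 -0.05660965] [2.43823396 0.3526689  1.77442621]
t 5.75 eef [ 6.477e-01 -1.512e-01  3.000e-04] phi 0.1721 w 0.059892602691056576 | tool mm [ 0.4  1.4 -2.7] turn -0.04
```

Emit:
jog_arm(
  series=[
    [[15,0,0],0,-0.4],
    [[15,0,-10],0,-0.4],
    [[0,0,-20],-10,-0.4],
    [[0,0,-20],-10,-0.4],
    [[0,0,-20],-10,-0.4],
    [[0,0,-20],-10,-0.4],
    [[0,0,-20],-10,-0.4],
    [[0,0,0],-10,-0.4],
    [[0,0,0],-10,-0.4],
    [[0,0,0],-10,-0.4],
    [[0,0,0],-10,-0.4],
    [[0,0,0],0,-0.4],
  ],
)

```text
time: 7.25
eef_pos: [0.6766, -0.1458, 0.1091]
tool_rot: [-0.001, 0.644, 0.765, -0.001]
contact_force: [-0.2, -1.0, -1.2]
grip_width: 0.0599
grasp_force: 0.0
```

Emit:
jog_arm(
  series=[
    [[-38,-29,0],0,-0.4],
    [[-38,-29,0],0,-0.4],
    [[-37,-29,0],0,-0.4],
    [[0,0,0],0,-0.4],
    [[0,0,0],0,-0.4],
  ],
)

```text
time: 7.88
eef_pos: [0.6111, -0.2718, 0.11]
tool_rot: [-0.001, 0.644, 0.765, 0.0]
contact_force: [-0.5, -0.4, -0.1]
grip_width: 0.0597
grasp_force: 0.0
```

Run:
```python
from h import *
p=np.load("p.npz");f,s=p["f"],p["s"]
go([*toworld(f,(-.275,0)),.003],f[2])
d=env.get_image("top"); a=d["img"][120:270,170:370]
e=env.get_image("scene"); b=e["img"][140:290,190:390]
cv2.imwrite("pics/c3.png",cv2.resize(np.vstack([a,b])[:,:,::-1],None,fx=2,fy=2,interpolation=cv2.INTER_CUBIC)[:600])
```

```text
t 7.88 eef [ 0.6111 -0.2718  0.11  ] phi 1.741 w 0.05967593377756347 | tool mm [1.00e-01 2.00e-01 1.07e+02] turn -0.15
```

View pics/c3.png

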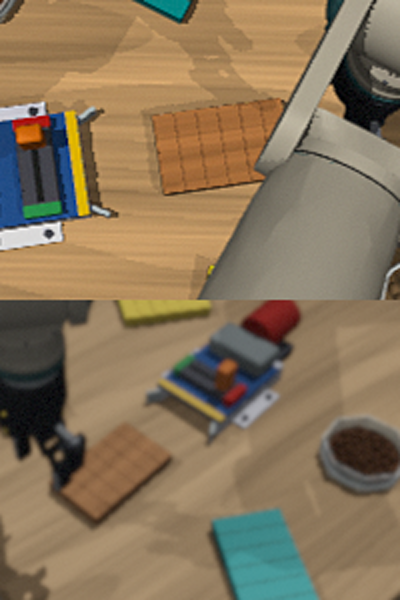

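The slat is now roughly square to the mouth. Its visible top corners are at (151,116), (164,194) and (283,98) in the upper half. I'll fit them.

Run:
```python
from h import *
p=np.load("p.npz");f=p["f"]
d=env.get_image("top")
P=(np.array([(151,116),(164,194),(283,98)])+.5)/2-.5+[170,120]
s,r=fit(d,[[.075,-.046,.02],[.075,.046,.02],[-.075,-.046,.02]],P,[.6,-.1,1.7])
print(tofix(f,s),s[2]-f[2],r)
# edge refinement: brown mask
hsv=cv2.cvtColor(d["img"],cv2.COLOR_RGB2HSV)
for v in range(178,216,4): print(v,[tuple(int(c) for c in d["img"][v,u]) for u in range(242,256,2)])
```

```text
[-0.1599173   0.00267057] -0.00675225192035267 [[0.8, -0.3], [-0.0, 0.2], [-0.7, 0.1]]
178 [(144, 113, 76), (145, 116, 77), (162, 106, 58), (171, 111, 61), (171, 106, 54), (172, 112, 62), (168, 108, 56)]
182 [(148, 118, 79), (150, 118, 80), (117, 89, 57), (171, 110, 60), (167, 108, 58), (164, 108, 58), (164, 108, 58)]
186 [(176, 136, 93), (163, 127, 86), (148, 117, 78), (164, 105, 54), (161, 103, 57), (164, 108, 61), (166, 107, 62)]
190 [(194, 150, 98), (163, 128, 86), (170, 134, 90), (148, 98, 54), (174, 112, 60), (179, 114, 59), (180, 118, 62)]
194 [(176, 138, 93), (148, 116, 77), (150, 117, 80), (136, 97, 60), (182, 118, 67), (177, 114, 64), (176, 114, 63)]
198 [(185, 144, 95), (170, 134, 88), (161, 128, 84), (132, 104, 69), (165, 106, 59), (159, 101, 54), (156, 102, 55)]
202 [(181, 140, 94), (164, 128, 84), (155, 121, 80), (162, 127, 84), (151, 97, 52), (167, 107, 58), (166, 107, 56)]
206 [(169, 132, 88), (159, 124, 85), (145, 115, 77), (147, 116, 79), (157, 108, 64), (169, 110, 56), (166, 107, 59)]
210 [(182, 141, 92), (184, 147, 96), (158, 125, 83), (158, 125, 82), (116, 94, 63), (163, 102, 52), (157, 100, 54)]
214 [(166, 130, 86), (171, 135, 93), (170, 131, 86), (152, 117, 79), (152, 119, 82), (148, 93, 51), (168, 109, 59)]
```

Emit:
jog_arm(
  series=[
    [[0,-3,40],0,-0.4],
    [[0,0,35],0,-0.4],
    [[0,0,25],0,-0.4],
    [[0,0,8],0,-0.4],
    [[0,0,0],0,-0.4],
    [[10,0,0],0,-0.4],
    [[10,0,0],0,-0.4],
    [[5,0,0],0,-0.4],
    [[3,0,0],0,-0.4],
    [[3,0,0],0,-0.4],
    [[3,0,0],0,-0.4],
    [[3,0,0],0,-0.4],
  ],
)

```text
time: 9.52
eef_pos: [0.6019, -0.2366, 0.0025]
tool_rot: [0.0, 0.644, 0.765, -0.0]
contact_force: [0.6, -0.5, 0.8]
grip_width: 0.0594
grasp_force: 1.0
```

Emit:
jog_arm(
  series=[
    [[5,0.3,0],0,-0.4],
    [[5,0.3,0],0,-0.4],
    [[5,0.3,0],0,-0.4],
    [[5,0.3,0],0,-0.4],
    [[5,0.3,0],0,-0.4],
    [[5,0.3,0],0,-0.4],
    [[5,0.3,0],0,-0.4],
    [[5,0.3,0],0,-0.4],
    [[5,0.3,0],0,-0.4],
    [[5,0.3,0],0,-0.4],
    [[0,0,0],0,-0.4],
  ],
)

```text
time: 10.9
eef_pos: [0.5961, -0.1857, 0.0021]
tool_rot: [-0.001, 0.643, 0.766, 0.0]
contact_force: [1.1, -0.7, 0.4]
grip_width: 0.0595
grasp_force: 0.0
```

Run:
```python
from h import *
p=np.load("p.npz");f,s=p["f"],p["s"]
S=env.sense();print("fix",tofix(f,S["eef_pos"]),S["contact_force"]); go([*toworld(f,(-.185,0)),.003],f[2])
d=env.get_image("top"); a=d["img"][135:255,170:330]
cv2.imwrite("pics/c4.png",cv2.resize(a[:,:,::-1],None,fx=4,fy=4,interpolation=cv2.INTER_CUBIC))
```

```text
fix [-0.18775754  0.00021113] [ 1.07514232 -0.70324374  0.4184321 ]
t 10.9 eef [ 0.5961 -0.1857  0.0021] phi 1.744 w 0.05950065523080184 | tool mm [ 2.8  0.2 -0.9] turn 0.02
```

View pics/c4.png

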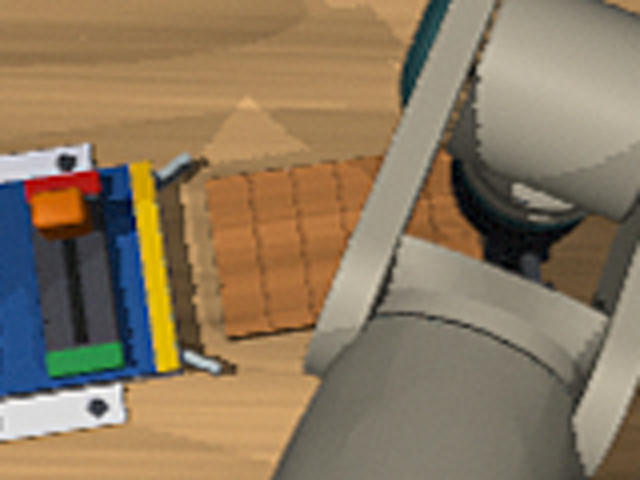

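The slat's front corners are at (208,179) and (231,340), just at the wing tips at (205,160) and (232,370).

Run:
```python
from h import *
p=np.load("p.npz");f=p["f"]
d=env.get_image("top")
P=lambda a:(np.array(a)+.5)/4-.5+[170,135]
for a,z in(((208,179),.02),((231,340),.02),((205,160),.02),((232,370),.02),((149,163),.03),((178,371),.03)): print(a,tofix(f,ray(d,*P(a),z)))
```

```text
(208, 179) [-0.02963658 -0.04727372]
(231, 340) [-0.02979938  0.04613483]
(205, 160) [-0.02945613 -0.05853101]
(232, 370) [-0.02801959  0.06292651]
(149, 163) [ 0.00181773 -0.05879026]
(178, 371) [0.0013172  0.06037323]
```

Emit:
jog_arm(
  series=[
    [[4,0,0],0,-0.4],
    [[4,0,0],0,-0.4],
    [[4,0,0],0,-0.4],
    [[4,0,0],0,-0.4],
    [[4,0,0],0,-0.4],
    [[4,0,0],0,-0.4],
  ],
)

```text
time: 11.75
eef_pos: [0.5921, -0.1626, 0.0024]
tool_rot: [0.0, 0.644, 0.765, -0.0]
contact_force: [0.5, -0.6, -0.7]
grip_width: 0.0595
grasp_force: 0.5
```

Emit:
jog_arm(
  series=[
    [[3,0,0],0,-0.4],
    [[3,0,0],0,-0.4],
    [[3,0,0],0,-0.4],
    [[3,0,0],0,-0.4],
  ],
)

```text
time: 12.25
eef_pos: [0.59, -0.151, 0.0024]
tool_rot: [0.0, 0.644, 0.765, -0.0]
contact_force: [-0.3, -1.4, -1.3]
grip_width: 0.0594
grasp_force: 0.9
```

Emit:
jog_arm(
  series=[
    [[3,0,0],0,-0.4],
    [[3,0,0],0,-0.4],
    [[3,0,0],0,-0.4],
    [[3,0,0],0,-0.4],
    [[3,0,0],0,-0.4],
    [[3,0,0],0,-0.4],
  ],
)

```text
time: 13.0
eef_pos: [0.587, -0.1332, 0.0024]
tool_rot: [0.0, 0.644, 0.765, -0.0]
contact_force: [0.4, -2.3, -0.0]
grip_width: 0.0595
grasp_force: 1.0
```

```bash
cat > st.py <<'E'
from h import *
f=np.load("p.npz")["f"]
S=env.sense();u=np.array([np.cos(f[2]),np.sin(f[2])]);F=np.array(S["contact_force"])[:2]
print("fix",np.round(tofix(f,S["eef_pos"]),4),"push",-F@u,"lat",np.cross(u,F),S["moment"]); go([*toworld(f,(-.185,0)),.003],f[2])
E
python3 -W ignore st.py
```

```text
fix [-1.345e-01  1.000e-04] push 2.3257918468752807 lat 0.04868895312972138 [-0.30575601  0.03855916  0.06355725]
t 13.0 eef [ 0.587  -0.1332  0.0024] phi 1.7434 w 0.05951040491891378 | tool mm [-50.5   0.1  -0.6] turn -0.01
```

Emit:
jog_arm(
  series=[
    [[3,0,0],0,-0.4],
    [[3,0,0],0,-0.4],
    [[3,0,0],0,-0.4],
    [[3,0,0],0,-0.4],
    [[3,0,0],0,-0.4],
    [[3,0,0],0,-0.4],
  ],
)

```text
time: 13.75
eef_pos: [0.5839, -0.1154, 0.0024]
tool_rot: [0.0, 0.644, 0.765, -0.0]
contact_force: [-1.0, -2.3, 0.5]
grip_width: 0.0599
grasp_force: 1.1
```

Emit:
jog_arm(
  series=[
    [[3,0,0],0,-0.4],
    [[3,0,0],0,-0.4],
    [[3,0,0],0,-0.4],
    [[3,0,0],0,-0.4],
    [[3,0,0],0,-0.4],
    [[3,0,0],0,-0.4],
    [[2,0,0],0,-0.4],
  ],
)

```text
time: 14.62
eef_pos: [0.5804, -0.0957, 0.0024]
tool_rot: [0.0, 0.643, 0.765, -0.0]
contact_force: [-0.1, -2.9, 0.3]
grip_width: 0.0593
grasp_force: 1.2
```

```bash
python3 -W ignore st.py
```

```text
fix [-0.0965  0.0001] push 2.816369688906966 lat 0.6312635683184045 [-0.34255966  0.05426864  0.08540422]
t 14.62 eef [ 0.5804 -0.0957  0.0024] phi 1.7435 w 0.05932830626906311 | tool mm [-88.5   0.2  -0.6] turn -0.0
```

Emit:
jog_arm(
  series=[
    [[1.5,0,0],0,-0.4],
    [[1.5,0,0],0,-0.4],
    [[1,0,0],0,-0.4],
  ],
)

```text
time: 15.0
eef_pos: [0.5798, -0.0919, 0.0024]
tool_rot: [0.0, 0.644, 0.765, -0.0]
contact_force: [-1.0, -2.7, 0.2]
grip_width: 0.0596
grasp_force: 1.2
```

Emit:
jog_arm(
  series=[
    [[1.5,0,0],0,-0.4],
    [[1.5,0,0],0,-0.4],
    [[1,0,0],0,-0.4],
  ],
)

```text
time: 15.38
eef_pos: [0.5791, -0.0879, 0.0024]
tool_rot: [0.0, 0.644, 0.765, -0.0]
contact_force: [-0.3, -2.8, 0.7]
grip_width: 0.0597
grasp_force: 1.3
```

Now one step at a time.

Emit:
jog_arm(
  series=[
    [[1,0,0],0,-0.4],
    [[1,0,0],0,-0.4],
    [[1,0,0],0,-0.4],
  ],
)

```text
time: 15.75
eef_pos: [0.5786, -0.085, 0.0024]
tool_rot: [0.0, 0.644, 0.765, -0.0]
contact_force: [-0.9, -3.1, 0.3]
grip_width: 0.0599
grasp_force: 1.3
```

Emit:
jog_arm(
  series=[
    [[1,0,0],0,-0.4],
    [[1,0,0],0,-0.4],
    [[1,0,0],0,-0.4],
    [[0.5,0,0],0,-0.4],
  ],
)

```text
time: 16.25
eef_pos: [0.5779, -0.0816, 0.0024]
tool_rot: [0.0, 0.644, 0.765, -0.0]
contact_force: [-0.3, -3.3, 0.9]
grip_width: 0.0601
grasp_force: 1.3
```

Emit:
jog_arm(
  series=[
    [[1,0,0],0,-0.4],
    [[1,0,0],0,-0.4],
    [[1,0,0],0,-0.4],
    [[0.5,0,0],0,-0.4],
  ],
)

```text
time: 16.75
eef_pos: [0.5773, -0.0781, 0.0023]
tool_rot: [0.0, 0.643, 0.765, -0.0]
contact_force: [-0.3, -3.1, 0.4]
grip_width: 0.0598
grasp_force: 1.4
```

Emit:
jog_arm(
  series=[
    [[1,0,0],0,-0.4],
    [[1,0,0],0,-0.4],
    [[1,0,0],0,-0.4],
    [[0.5,0,0],0,-0.4],
  ],
)

```text
time: 17.25
eef_pos: [0.5767, -0.0746, 0.0023]
tool_rot: [0.0, 0.643, 0.765, -0.0]
contact_force: [-1.1, -3.2, 0.8]
grip_width: 0.06
grasp_force: 1.4
```

Emit:
jog_arm(
  series=[
    [[1,0,0],0,-0.4],
    [[1,0,0],0,-0.4],
    [[1,0,0],0,-0.4],
    [[0.5,0,0],0,-0.4],
  ],
)

```text
time: 17.75
eef_pos: [0.5762, -0.0712, 0.0024]
tool_rot: [0.0, 0.643, 0.765, -0.0]
contact_force: [0.1, -2.5, 1.1]
grip_width: 0.0597
grasp_force: 1.4
```

Emit:
jog_arm(
  series=[
    [[1,0,0],0,-0.4],
    [[1,0,0],0,-0.4],
    [[1,0,0],0,-0.4],
    [[0.5,0,0],0,-0.4],
  ],
)

```text
time: 18.25
eef_pos: [0.5756, -0.0678, 0.0024]
tool_rot: [0.0, 0.644, 0.765, -0.0]
contact_force: [-0.2, -3.6, 0.4]
grip_width: 0.0598
grasp_force: 1.4
```

Emit:
jog_arm(
  series=[
    [[1,0,0],0,-0.4],
    [[1,0,0],0,-0.4],
    [[1,0,0],0,-0.4],
    [[0.5,0,0],0,-0.4],
  ],
)

```text
time: 18.75
eef_pos: [0.5749, -0.0643, 0.0024]
tool_rot: [0.0, 0.643, 0.765, -0.0]
contact_force: [0.1, -2.8, 1.6]
grip_width: 0.0599
grasp_force: 1.4
```

Emit:
jog_arm(
  series=[
    [[1,0,0],0,-0.4],
    [[1,0,0],0,-0.4],
    [[1,0,0],0,-0.4],
    [[0.5,0,0],0,-0.4],
  ],
)

```text
time: 19.25
eef_pos: [0.5744, -0.0609, 0.0024]
tool_rot: [0.0, 0.644, 0.765, -0.0]
contact_force: [0.2, -3.7, 1.0]
grip_width: 0.0597
grasp_force: 1.4
```

Emit:
jog_arm(
  series=[
    [[1,0,0],0,-0.4],
    [[1,0,0],0,-0.4],
    [[1,0,0],0,-0.4],
    [[0.5,0,0],0,-0.4],
  ],
)

```text
time: 19.75
eef_pos: [0.5738, -0.0574, 0.0024]
tool_rot: [0.0, 0.643, 0.765, -0.0]
contact_force: [0.2, -2.3, 1.7]
grip_width: 0.0599
grasp_force: 1.5
```

Emit:
jog_arm(
  series=[
    [[1,0,0],0,-0.4],
    [[1,0,0],0,-0.4],
    [[1,0,0],0,-0.4],
    [[0.5,0,0],0,-0.4],
  ],
)

```text
time: 20.25
eef_pos: [0.5734, -0.0555, 0.0025]
tool_rot: [0.001, 0.644, 0.765, -0.001]
contact_force: [0.7, -10.1, -0.4]
grip_width: 0.0598
grasp_force: 5.3
```

Force has jumped to 10 N and the tool has stalled, so this should be the stop. I hold, then press a touch more to confirm.

Emit:
jog_arm(
  series=[
    [[0.3,0,0],0,-0.4],
    [[0,0,0],0,-0.4],
    [[0,0,0],0,-0.4],
  ],
)

```text
time: 20.62
eef_pos: [0.5733, -0.0555, 0.0024]
tool_rot: [0.001, 0.644, 0.765, -0.001]
contact_force: [0.8, -11.2, -0.1]
grip_width: 0.0598
grasp_force: 5.3
```

```bash
python3 -W ignore st.py
```

```text
fix [-0.0556  0.0002] push 11.17705244156473 lat 1.163840613521748 [-1.68438715 -0.14126714  0.29291487]
t 20.62 eef [ 0.5733 -0.0555  0.0024] phi 1.7433 w 0.059771303426006284 | tool mm [-129.4    0.3   -0.6] turn -0.02
```

Emit:
jog_arm(
  series=[
    [[-5,0,0],0,-0.4],
    [[-15,0,0],0,-0.4],
    [[0,0,-40],0,-0.4],
    [[0,0,-40],0,-0.4],
    [[0,0,-40],0,-0.4],
    [[0,0,-40],0,1],
    [[42,27,0],0,1],
    [[42,27,0],0,1],
    [[42,26,0],0,1],
    [[0,0,0],0,1],
    [[0,0,0],0,1],
  ],
)

```text
time: 22.0
eef_pos: [0.6337, 0.0639, 0.162]
tool_rot: [-0.0, 0.644, 0.765, -0.0]
contact_force: [0.1, -0.9, 0.4]
grip_width: 0.0002
grasp_force: 0.0
```

```bash
python3 -W ignore - <<'E'
from h import *
f=np.load("p.npz")["f"]
go([*toworld(f,(.05,-.085)),.060],f[2])
d=env.get_image("scene"); a=d["img"][130:260,220:380]
d2=env.get_image("top"); b=d2["img"][150:280,150:310]
cv2.imwrite("pics/c5.png",cv2.resize(np.hstack([a,b])[:,:,::-1],None,fx=2.5,fy=2.5,interpolation=cv2.INTER_CUBIC))
E
```

```text
t 22.0 eef [0.6337 0.0639 0.162 ] phi 1.7434 w 0.00020448117975793663 | tool mm [ -1.7   5.3 102. ] turn -0.01
```

View pics/c5.png

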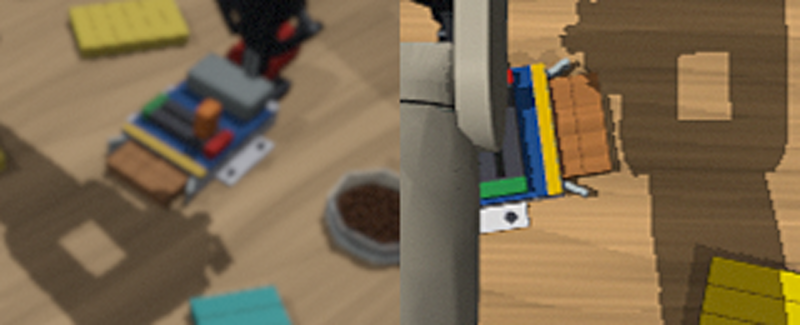

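The slat is in the tunnel, with about 46 mm outside (right half, brown from the stripe at 555 to 615). The grip is still at the red end, at (208,115) on the left. Next I lower the tool beside the track and push the grip across.

Emit:
jog_arm(
  series=[
    [[-2,5,0],0,1],
    [[0,0,40],0,1],
    [[0,0,40],0,1],
    [[0,0,22],0,1],
    [[0,0,0],0,1],
    [[0,-8,0],0,1],
    [[0,-8,0],0,1],
    [[0,-4,0],0,1],
    [[0,0,0],0,1],
  ],
)

```text
time: 23.22
eef_pos: [0.6192, 0.0598, 0.061]
tool_rot: [0.0, 0.644, 0.765, 0.0]
contact_force: [-0.1, -0.1, -0.6]
grip_width: 0.0
grasp_force: 0.0
```

Emit:
jog_arm(
  series=[
    [[0,-4,0],0,1],
    [[0,-4,0],0,1],
    [[0,-4,0],0,1],
    [[0,-4,0],0,1],
    [[0,-4,0],0,1],
  ],
)

```text
time: 23.85
eef_pos: [0.5994, 0.0564, 0.0603]
tool_rot: [0.0, 0.644, 0.765, 0.0]
contact_force: [1.9, 0.5, -0.7]
grip_width: -0.0002
grasp_force: 1.0
```

```bash
python3 -W ignore st.py
```

```text
fix [ 0.0502 -0.0447] push -0.194252886568659 lat -1.9135517347227404 [ 0.04154993 -0.29477601  0.03605736]
t 23.85 eef [0.5994 0.0564 0.0603] phi 1.7434 w -0.00017877907408705363 | tool mm [-235.2  -44.7   57.3] turn -0.01
```

Emit:
jog_arm(
  series=[
    [[0,-4,0],0,1],
    [[0,-4,0],0,1],
    [[0,-4,0],0,1],
    [[0,-4,0],0,1],
    [[0,-4,0],0,1],
    [[0,-4,0],0,1],
    [[0,-4,0],0,1],
    [[0,-4,0],0,1],
    [[0,-4,0],0,1],
    [[0,-4,0],0,1],
    [[0,-4,0],0,1],
  ],
)

```text
time: 25.22
eef_pos: [0.556, 0.0488, 0.0604]
tool_rot: [0.0, 0.644, 0.765, -0.0]
contact_force: [2.6, -1.7, -1.0]
grip_width: -0.0003
grasp_force: 1.0
```

Emit:
jog_arm(
  series=[
    [[0,-1.5,0],0,1],
    [[0,-1.5,0],0,1],
    [[0,-1,0],0,1],
  ],
)

```text
time: 25.6
eef_pos: [0.5523, 0.0482, 0.0604]
tool_rot: [0.0, 0.644, 0.765, 0.0]
contact_force: [2.5, -1.1, -1.0]
grip_width: -0.0008
grasp_force: 1.0
```

Emit:
jog_arm(
  series=[
    [[0,-1,0],0,1],
    [[0,-1,0],0,1],
  ],
)

```text
time: 25.85
eef_pos: [0.5503, 0.0478, 0.0604]
tool_rot: [0.0, 0.644, 0.765, 0.0]
contact_force: [2.2, -1.0, -0.5]
grip_width: 0.0001
grasp_force: 1.0
```

```bash
python3 -W ignore st.py
```

```text
fix [0.0501 0.0051] push 1.356537699396631 lat -1.9991127741073023 [-0.17811671 -0.3390119   0.01850514]
t 25.85 eef [0.5503 0.0478 0.0604] phi 1.7434 w 0.00012563513255650698 | tool mm [-235.1    5.2   57.4] turn -0.01
```

Emit:
jog_arm(
  series=[
    [[0,-1,0],0,1],
    [[0,-1,0],0,1],
  ],
)

```text
time: 26.1
eef_pos: [0.5498, 0.0477, 0.0606]
tool_rot: [0.002, 0.644, 0.765, 0.002]
contact_force: [12.3, 0.6, -5.0]
grip_width: -0.0003
grasp_force: 6.2
```

Emit:
jog_arm(
  series=[
    [[0,-1,0],0,1],
    [[0,-0.5,0],0,1],
  ],
)

```text
time: 26.35
eef_pos: [0.5495, 0.0477, 0.0608]
tool_rot: [0.003, 0.643, 0.765, 0.003]
contact_force: [18.6, 1.4, -10.4]
grip_width: -0.0003
grasp_force: 9.1
```

Hard end stop reached. I back off, lift clear, and go aside for a final look.

Emit:
jog_arm(
  series=[
    [[0,5,0],0,1],
    [[0,15,0],0,1],
    [[0,0,-40],0,1],
    [[0,0,-50],0,1],
    [[0,0,-50],0,1],
    [[0,30,0],0,1],
    [[0,40,0],0,1],
    [[40,30,0],0,1],
    [[50,0,0],0,1],
    [[50,0,0],0,1],
    [[0,0,0],0,1],
    [[0,0,0],0,1],
  ],
)

```text
time: 27.85
eef_pos: [0.6408, 0.2055, 0.2]
tool_rot: [-0.0, 0.643, 0.765, -0.001]
contact_force: [0.2, 0.4, 0.3]
grip_width: 0.0001
grasp_force: 0.0
```

```bash
python3 -W ignore - <<'E'
from h import *
f=np.load("p.npz")["f"]; print(env.sense()["contact_force"])
d=env.get_image("top"); crop(d,100,260,140,260,4,"pics/c6.png")
E
```

```text
[0.20759236 0.43547932 0.27124361]
```

View pics/c6.png

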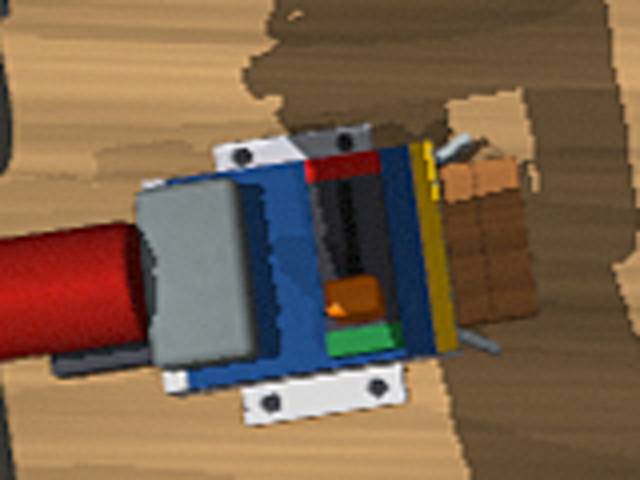

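The grip is at the green end, at (355,298). The slat's rear edge runs (518,157)–(540,317), square to the mouth and still home. The arm is clear, so I hand in.

```bash
python3 -W ignore - <<'E'
from h import *
f=np.load("p.npz")["f"]; d=env.get_image("top")
P=lambda a:(np.array(a)+.5)/4-.5+[100,140]
print([tofix(f,ray(d,*P(a),.02)) for a in((518,157),(540,317))],tofix(f,ray(d,*P((353,288)),.0845)))
print(env.finish_job())
E
```

```text
[array([-0.04666693, -0.0460017 ]), array([-0.04607023,  0.04682303])] [0.04866071 0.02658845]
the job is handed in; nothing more can be done
None
```

The slat is in the tunnel against the hidden stop, which it met at about 11 N (slip is about 32 N). The clamp is pushed to its hard end at green, the arm is clear, and the job is handed in; no verdict came back.

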